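Load the sample shuttle and unhitch it

ROBOT

A 7-joint arm with a two-finger parallel gripper is mounted at the origin on a cart in front of the work surface, level with it; the furniture and walls round the work are solid. World frame = base frame: x ahead of the robot, y to its left, z up, the work surface at z = 0. Lengths are in mm, angles in rad, forces in N, time in s.
With the tool pointing down it reaches from about 425 to 925 mm from the base axis. Payload 6.8 kg.
Tool frame: the origin (TCP) lies on the mounting face of the last link; the fingertips stand 173 mm ahead of it and the grasp point (between the pads) lies 155 mm ahead of it; z points along the fingers, y is the line along which they close (so a half turn about z gives the same grasp; the last joint's range is limited). The gripper opens to 85 mm and grips with 20 to 120 N. Pads are 22 mm wide; open, the fingers measure 114 mm over their backs; the gripper's body (76 mm by 85 mm) begins 54 mm behind the grasp point. The pads swing forward as they close: fully open they stand 13 mm farther back than shut.
Start: joints at [1.231, 0.477, 0.022, 1.555, -0.011, 1.109, -0.083], TCP at [155.072, -656.959, 404.708] pointing down, gripper open.
Joint ranges: [-2.96, 2.96], [-0.34, 2.1], [-1.41, 1.46], [0.24, 2.44], [-1.37, 4.51], [0.17, 1.92], [-2.96, 2.96]. Speed limits (rad/s): [2.39, 2.39, 3.14, 3.14, 3.14, 3.14, 3.14].

INTERFACE

Orientations are given as a unit quaternion [w, x, y, z].
In Python, from plant import arm gives the robot as it stands. The module is installed in compiled form; this text tells all that it offers.
- The arm moves only by the shell command python3 -m inch 'ROWS' [OPENING]. ROWS is JSON, a list that holds one entry, the list of rows, each a list of 6 numbers: the shift along the tool's x, y, z in mm, then the turn, a rotation vector about the tool's x, y, z in degrees. A call has 1 to 8 rows; each row is the pose to reach, as a shift and turn from the pose commanded when the call began, along the tool's axes at that moment; what a row does not reach only later rows make up. A row lasts 1/10 s, in which the tool goes at most 50 mm and 8.59 degrees, less where a joint would pass 70% of its speed; a pose out of reach is approached as far as the arm can. A call with a gripper value outside its range is refused whole. OPENING is the finger opening in mm, from 0 to 85.4, set as the call begins (- or left out, the last holds). The fingers move at their own pace and stop on an object; the grip force is fixed at half the most. Time passes only in rows, so rows that repeat a pose let the fingers close. It gives the time, the measured TCP pose, the force, the opening and the grip force at its end, in the units of the state.
- arm.read_state(): the state, without advancing time (a new reading comes with each control period).
- arm.camera(name): name is "scene" or "side" or "wrist"; returns the picture (384x512x3 uint8, red, green, blue); there is no depth.
- arm.camera_model(name): a dict with "fx", "fy", "cx", "cy" (pixels), "R" (3x3) and "t" (3): a world point X has camera coordinates R X + t. Camera axes: x right, y down, z forward; pixel columns grow to the right and rows downward; lengths in mm; the calibration is good to about 2 mm. A picture is of the moment at which its call begins: read the wrist's pose just before it. camera_model takes no time and is no camera call; for the wrist camera it gives the pose at the moment of the call.
- arm.finish_job(): hands the job in; it is judged then, once.
The state is a dict: "t": time; "joint_pos": joint angles; "qvel": joint speeds; "effort": joint torques, N m; "position": TCP position; "eef_rot": TCP orientation; "contact_force": force on the tool from outside, world axes, zero at the start; "torque": the same for the moment, N m; "grip_width": finger opening in mm; "gripper_force": force on a finger pad.
Only numpy, scipy, OpenCV 4.12 (cv2) and the standard library are available. Lean on these libraries where they do the work, as an engineer would, in place of code of your own. Each camera call takes 0.05 s, during which the arm holds its last target. There are 200 camera calls.

TASK

Take the blue-capped jar from the group of three jars on the open bench to the right of the parked sample shuttle (not the jar far left behind the pipette carousel) and stand it upright and centred on the narrow raised pedestal of the shuttle, then let go of it. Next, unhitch the shuttle: pull the yellow latch tab on the red tongue sideways, against its spring, while the tongue is still down, then lift the tongue off the ball. Finish while still holding the tongue up with the gripper, steady, at least 4 cm higher at the ball end than it was, with the jar still on its pedestal and the white-capped jars and the tape roll left alone.

Things in the scene. Friction and masses are not known exactly. Their poses are not given: they have to be found in the camera images.
- dock_tray: Fixed aluminium docking tray, 110 (x) x 360 (y) x 6 mm; blue shuttle trolley parked on its -y half, ball mount on its +y half; only tongue and latch move. Origin: centre of its underside, on the bench; z up; y runs from shuttle to ball. Ball: 25 mm across, centre at (0, 130, 46) mm, 34 mm collar below it. Shuttle deck: 96 x 132 mm, centred at (0, -110), top 49 mm high (edge strips 55 mm).
- pedestal_top (a point): Centre of the flat rubber top of the steel pedestal on the shuttle deck, a disc 33 mm across, 85 mm over the bench, 36 mm over the deck, at (0, -115, 85) mm in the tray frame; axes as the tray's. Here the blue-capped jar is to stand, centre over centre.
- blue_jar: The loose jar that is to be loaded: white plastic screw-cap sample jar with a BLUE cap, 44 mm across the cap (its top 16 mm), 40 mm across the body below it, 50 mm tall, 30 to 60 g. Origin at the centre of its underside, z along the jar. It stands on the bench right of the shuttle (a like jar left behind the pipette carousel is fixed furniture); it and the two white-capped jars change places between runs.
- blue_jar_center (a point): Point on the axis of the blue-capped jar half-way up (25 mm over its underside); z along the jar.
- white_jar_a: Loose bystander: the same jar with a WHITE cap, 44 mm across, 50 mm tall; origin at the centre of its underside. Leave alone.
- white_jar_b: Loose bystander: a second jar with a WHITE cap, same size; origin at the centre of its underside. Leave alone.
- tape_roll: Loose bystander: cream roll of label tape lying flat, 70 mm across, 25 mm high, behind the tray; origin at the centre of its underside. Leave alone.
- tongue: Red tongue (bar 18 mm wide) with coupler head (44 x 46 mm) over the ball; carries the latch. Origin on its hinge pin, at (0, -30, 45) mm in the tray frame; pin along the tray's x. Its y points along the bar to the coupler; x, z as the tray's when down. Swings up by up to 0.6 rad, falls back if not held (2 to 3 N at the coupler). With the latch home a tooth stops it after 2 mm of lift.
- socket (a point): Centre of the coupler head, 160 mm from the hinge pin along the tongue; 45 mm over the bench when the tongue is down on the ball; axes as the tongue's.
- latch_tab (a point): Grip point on the upright yellow latch tab on top of the coupler head (moves with latch and tongue; axes as the tongue's). Tab: 12 mm thick along x, 24 mm along y, 42 mm tall above the steel latch plate; the point is in its middle, 25 mm above the plate, 17 mm below its top, 97.5 mm over the bench when down. Gripped across x, the tab pivots between the pads as the tongue swings.
- latch (a joint): Slide of the latch along the tongue's -x axis (towards the robot's side of the tray), m: 0 = home, tooth hooked under the ball's collar; 0.016 = pulled fully aside, at its stop. The spring pushes back with about 3 N at home, 7 N at the stop; the latch snaps home when let go. The tooth clears the collar from about 0.010 on.

How it is judged:
By the outcome, as a careful person would: the job done as asked, in the order asked, and still so for the second after the job is handed in, while the arm keeps its last pose, push and grip.
It also fails if it takes over 45 s, if anything falls off the work surface, if the arm or the gripper's body presses on something with over 40 N, if the wrist force passes 120 N, or if a joint passes its speed limit or range.

## Working session

There is one attempt and no reset: what is moved stays moved. The work goes in short steps, Python scripts to look and compute and a shell command to move; the robot and the scene stay as the last step left them, time stands still between calls to the robot, and variables do not carry over. Pictures are saved under pics/ and viewed, at most 13 in all, crops included, and the job is handed in when it is done.

```bash
mkdir -p pics; python3 - <<'E'
from plant import arm
import cv2,numpy as np
s=arm.read_state();print(s)
for n in("scene","side"):
    im=arm.camera(n);cv2.imwrite(f"pics/{n}0.png",im[:,:,::-1])
    m=arm.camera_model(n);print(n,{k:np.round(v,3).tolist() for k,v in m.items()})
a=cv2.imread("pics/scene0.png");b=cv2.imread("pics/side0.png")
E
```

```text
{'t': 0.0, 'joint_pos': array([ 1.23088594,  0.47783028,  0.02231641,  1.55648687, -0.01149626,
        1.10929973, -0.08312263]), 'qvel': array([-2.08714188e-04,  7.18174284e-04,  4.85027717e-04, -6.22846878e-04,
       -9.04980266e-04,  6.55238215e-04,  2.59026654e-05]), 'effort': array([ 1.53350888e-04, -5.96462202e+01,  1.60814624e+00, -2.81198448e+01,
        1.24701503e-02,  9.52636474e-03, -1.77918182e-06]), 'position': array([ 155.02799297, -656.66209544,  403.68977537]), 'eef_rot': array([-9.31590447e-04,  9.93288848e-01,  1.15656234e-01, -1.76576532e-04]), 'contact_force': array([ 0.33581452, -0.1558635 ,  0.427847  ]), 'torque': array([-0.00235446, -0.00831595,  0.01229301]), 'gripper_force': 0.0, 'grip_width': 85.60779469263129}
scene {'fx': 423.597, 'fy': 423.597, 'cx': 262.808, 'cy': 190.71, 'R': [[-0.84, -0.543, -0.012], [-0.407, 0.644, -0.648], [0.359, -0.539, -0.762]], 't': [414.708, 366.905, 852.374]}
side {'fx': 392.233, 'fy': 392.233, 'cx': 254.266, 'cy': 185.139, 'R': [[-0.86, -0.509, -0.015], [-0.283, 0.503, -0.817], [0.424, -0.698, -0.577]], 't': [427.611, 291.262, 770.431]}
```

View pics/scene0.png

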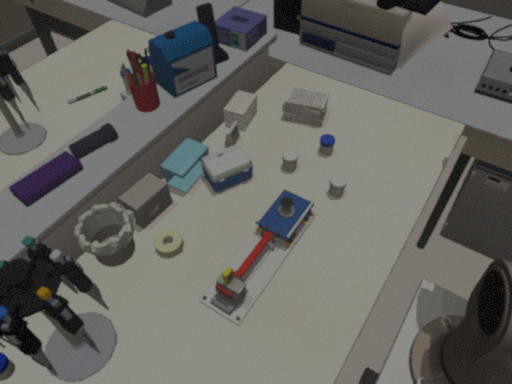

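View pics/side0.png

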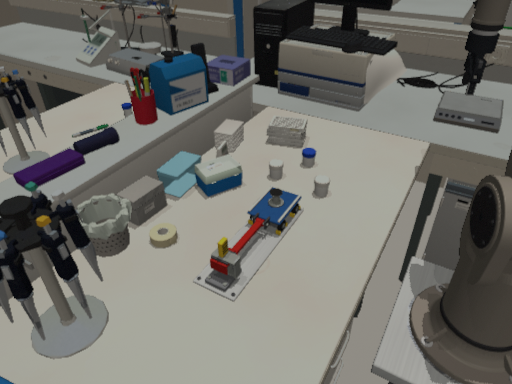

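```bash
cat > h.py <<'E'
import numpy as np,cv2
from plant import arm
from scipy.spatial.transform import Rotation as Ro
def plane(m,u,v,z):
    d=m["R"].T@np.array([(u-m["cx"])/m["fx"],(v-m["cy"])/m["fy"],1]); c=-m["R"].T@m["t"]
    return c+d*(z-c[2])/d[2]
def tri(L):
    A=np.zeros((3,3));b=np.zeros(3)
    for m,u,v in L:
        d=m["R"].T@np.array([(u-m["cx"])/m["fx"],(v-m["cy"])/m["fy"],1]);d/=np.linalg.norm(d)
        P=np.eye(3)-np.outer(d,d);A+=P;b+=P@(-m["R"].T@m["t"])
    return np.linalg.solve(A,b)
def proj(m,X):
    p=m["R"]@np.asarray(X,float)+m["t"];return np.array([m["fx"]*p[0]/p[2]+m["cx"],m["fy"]*p[1]/p[2]+m["cy"]])
def blobs(im,lo,hi,amin=15):  # RGB image, HSV range
    k=cv2.inRange(cv2.cvtColor(im,cv2.COLOR_RGB2HSV),np.array(lo),np.array(hi))
    n,l,s,c=cv2.connectedComponentsWithStats(k)
    return [(s[i].tolist(),c[i].round(1).tolist()) for i in range(1,n) if s[i][4]>=amin]
def totool(dw,s=None):
    s=s or arm.read_state();w,x,y,z=s["eef_rot"];return Ro.from_quat([x,y,z,w]).inv().apply(dw)
E
python3 - <<'E'
from h import *
a=cv2.imread("pics/scene0.png");b=cv2.imread("pics/side0.png")
for n,i in(("scene",a),("side",b)):
    r=i[:,:,::-1].copy();m=arm.camera_model(n)
    print(n,"C",(-m["R"].T@m["t"]).round())
    for nm,lo,hi in(("blue",(110,120,60),(125,255,255)),("yellow",(22,150,100),(34,255,255)),("red",(0,170,90),(6,255,255))):
        print(nm,[x for x in blobs(r,lo,hi) if x[1][0]>190 and x[1][1]>120])
c1=cv2.resize(a[175:325,195:330],None,fx=3,fy=3.,interpolation=cv2.INTER_CUBIC)
c2=cv2.resize(b[175:325,185:320],None,fx=2.9,fy=3.,interpolation=cv2.INTER_CUBIC)
cv2.imwrite("pics/crop.png",np.hstack([c1,c2])[:, :800])
for n,u,v in(("scene",327,141),("side",309,154)): print(plane(arm.camera_model(n),u,v,46))
E
```

```text
scene C [191. 448. 892.]
blue [([321, 135, 13, 11, 112], [327.1, 139.5])]
yellow [([223, 268, 9, 9, 45], [227.0, 271.9])]
red [([234, 231, 38, 45, 283], [253.7, 253.8])]
side C [124. 609. 689.]
blue [([303, 148, 13, 10, 104], [308.6, 152.4])]
yellow [([276, 230, 5, 5, 16], [277.8, 231.9]), ([218, 238, 9, 19, 84], [221.1, 245.8])]
red [([229, 218, 35, 35, 275], [247.0, 235.2]), ([211, 259, 16, 8, 46], [218.5, 262.6])]
[ 535.54682135 -409.55028053   46.        ]
[ 531.7399556 -402.6413657   46.       ]
```

View pics/crop.png

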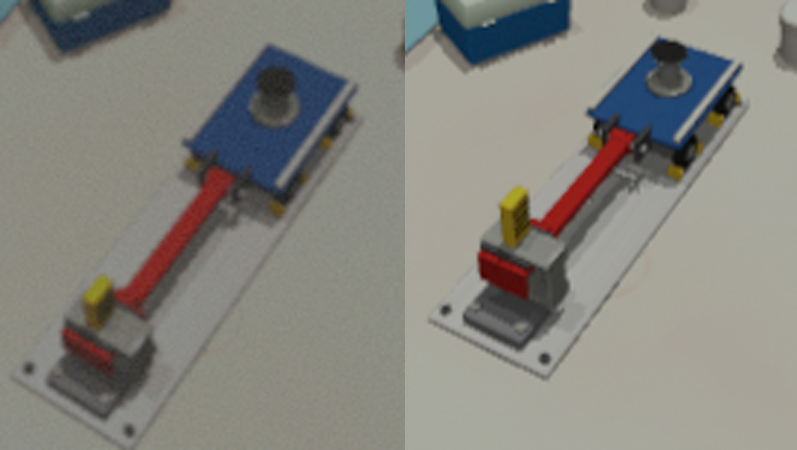

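The crop shows the dark pedestal top at scene (286.7,202.3) / side (275.7,191.7), tray ball-end corners at scene (199,301),(238.7,324.7) / side (193.6,281.7),(234,301), and the yellow tab near scene (227.5,271).

```bash
python3 - <<'E'
from h import *
S,D=arm.camera_model("scene"),arm.camera_model("side")
def both(nm,s,d,z): print(nm,"tri",tri([(S,*s),(D,*d)]).round(1),"pl",plane(S,*s,z)[:2].round(1),plane(D,*d,z)[:2].round(1))
both("ped",(286.7,202.3),(275.7,191.7),85)
both("cL",(199,301),(193.6,281.7),6)
both("cR",(238.7,324.7),(234,301),6)
both("jar",(327.1,139.5),(308.6,152.4),47)
both("wA",(290,156),(276,165),48)
both("wB",(337,180),(321.5,182),48)
both("tabtop",(228,268.5),(220.5,239),114)
E
```

```text
ped tri [ 502.1 -121.4   86.9] pl [ 502.5 -123. ] [ 503.8 -123.6]
cL tri [555.2 170.6   2.4] pl [553.8 171.7] [552.9 172.8]
cR tri [449.5 166.   -3.2] pl [446.7 168.9] [445.2 172. ]
jar tri [ 541.3 -422.6   38.9] pl [ 537.8 -414.4] [ 536.3 -409.6]
wA tri [ 600.7 -309.2   34.8] pl [ 594.3 -297.6] [ 591.2 -290.7]
wB tri [ 449.2 -309.5   21.9] pl [ 442.5 -286.4] [ 435.5 -274. ]
tabtop tri [508.4 114.6 109.1] pl [504.1 115.4] [507.6 119.9]
```

```bash
python3 -m inch '[[[25,-10,0,0,0,-6],[75,-28,0,0,0,-14],[125,-46,0,0,0,-22],[172,-63,0,0,0,-30],[219,-80,0,0,0,-38],[266,-98,0,0,0,-46],[313,-115,0,0,0,-54],[358,-132,0,0,0,-62]]]' 85
python3 - <<'E'
from h import *
s=arm.read_state();m=arm.camera_model("wrist");im=arm.camera("wrist");cv2.imwrite("pics/w1.png",im[:,:,::-1])
print(s["joint_pos"].round(2),s["position"].round(1),s["eef_rot"].round(4),"cam",(-m["R"].T@m["t"]).round(1),m["R"].round(3).tolist())
print(proj(m,(537,-412,50)),totool(np.array([537,-412,404])-s["position"]).round(1))
print(blobs(im,(105,100,50),(128,255,255),100))
E
```

```text
t: 0.9
position: [470.6, -447.5, 404.4]
eef_rot: [-0.0, 0.79, 0.613, -0.0]
contact_force: [-1.0, -1.1, -0.4]
grip_width: 85.0
gripper_force: 0.0
[ 0.88  0.45 -0.3   1.6   0.15  1.11  0.29] [ 470.6 -447.5  404.4] [-2.000e-04  7.902e-01  6.129e-01 -1.000e-04] cam [ 486.9 -380.9  373.2] [[0.968, -0.249, -0.002], [-0.239, -0.931, 0.275], [-0.07, -0.266, -0.961]]
[312.03094095 124.79175737] [49.9 56.4  1. ]
[([292, 109, 42, 42, 1374], [312.6, 129.2])]
```

View pics/w1.png

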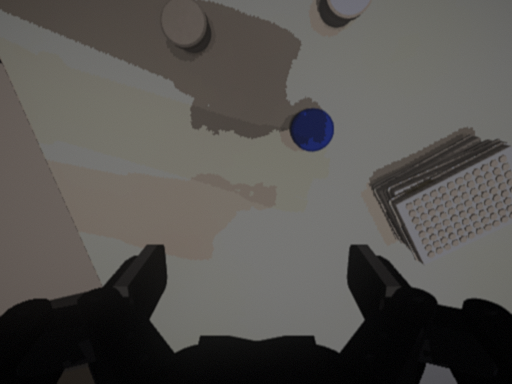

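The wrist view shows the blue cap at (313,130), well clear of the two white jars at the top.

```bash
python3 - <<'E'
from h import *
s=arm.read_state();m=arm.camera_model("wrist")
for u,v,z in((312.6,129.2,48),(313,130,50)): P=plane(m,u,v,z);print(P.round(1))
P[2]=404.4
print(totool(P-s["position"]).round(1))
E
```

```text
[ 546.9 -406.3   48. ]
[ 546.8 -406.9   50. ]
[47.8 58.6  0.8]
```

```bash
python3 -m inch '[[[25,30,20,0,0,-8],[46,56,50,0,0,-15],[46,57,80,0,0,-15],[46,57,105,0,0,-15],[46,57,105,0,0,-15],[46,57,105,0,0,-15]]]'
python3 - <<'E'
from h import *
s=arm.read_state();m=arm.camera_model("wrist");im=arm.camera("wrist");cv2.imwrite("pics/w2.png",im[:,:,::-1])
print(s["qvel"].round(3),s["position"].round(1),s["eef_rot"].round(4))
k=cv2.inRange(cv2.cvtColor(im,cv2.COLOR_RGB2HSV),(105,120,40),(128,255,255))
c=max(cv2.findContours(k,0,1)[0],key=cv2.contourArea)
print(cv2.boundingRect(c),cv2.fitEllipse(c))
(u,v),ax,an=cv2.fitEllipse(c)
for z in(42,50):
  P=plane(m,u,v,z);print(P.round(1),totool(P-s["position"]).round(1))
print(np.linalg.norm(plane(m,u+ax[0]/2,v,50)-plane(m,u-ax[0]/2,v,50)))
E
```

```text
t: 1.55
position: [535.9, -419.2, 299.7]
eef_rot: [-0.0, 0.706, 0.709, -0.0]
contact_force: [-0.6, -0.2, 1.4]
grip_width: 85.0
gripper_force: 0.0
[ 0.005 -0.029 -0.007 -0.03  -0.    -0.002  0.   ] [ 535.9 -419.2  299.7] [-5.000e-04  7.057e-01  7.086e-01 -1.000e-04]
(232, 171, 57, 56) ((259.9217834472656, 198.4586944580078), (55.434696197509766, 56.44304275512695), 81.3442153930664)
[ 536.8 -417.8   42. ] [  1.6   0.7 257.7]
[ 536.7 -415.4   50. ] [  4.    0.6 249.7]
41.097032687099414
```

View pics/w2.png

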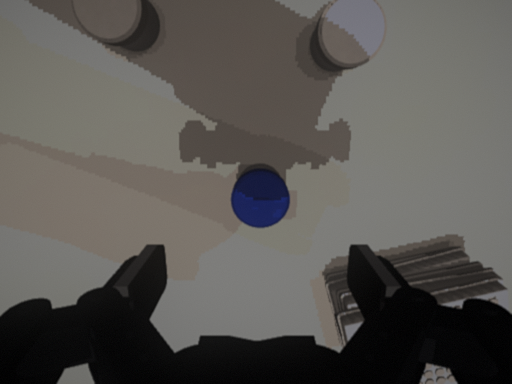

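The wrist view shows the jar between the fingers, cap at (260,198), 4 mm ahead of the tool axis.

```bash
python3 -m inch '[[[4,0.6,30,0,0,0],[4,0.6,70,0,0,0],[4,0.6,105,0,0,0],[4,0.6,118,0,0,0],[4,0.6,118,0,0,0],[4,0.6,118,0,0,0]]]' 85; python3 -m inch '[[[0,0,0,0,0,0],[0,0,0,0,0,0],[0,0,0,0,0,0],[0,0,0,0,0,0],[0,0,0,0,0,0],[0,0,0,0,0,0],[0,0,0,0,0,0],[0,0,0,0,0,0]]]' 25
```

```text
t: 2.2
position: [537.6, -415.6, 184.0]
eef_rot: [0.002, 0.706, 0.709, 0.0]
contact_force: [0.5, -0.6, -0.1]
grip_width: 84.9
gripper_force: 0.0
t: 3.0
position: [537.2, -415.2, 183.3]
eef_rot: [0.001, 0.705, 0.709, 0.0]
contact_force: [-0.5, 0.9, 6.1]
grip_width: 43.3
gripper_force: 60.0
```

```bash
python3 -m inch '[[[0,0,-15,0,0,0],[0,0,-50,0,0,0],[0,0,-95,0,0,0],[30,-5,-125,0,0,0],[75,-15,-130,0,0,0],[120,-26,-130,0,0,0],[155,-34,-130,0,0,0],[165,-34,-130,0,0,0]]]'
python3 -m inch '[[[0,0,0,0,0,0],[0,0,0,0,0,0]]]'
python3 - <<'E'
from h import *
m=arm.camera_model("wrist");s=arm.read_state();im=arm.camera("wrist");cv2.imwrite("pics/w3.png",im[:,:,::-1])
print(s["position"].round(1),s["qvel"].round(3),s["grip_width"])
for X in((503,-123,85),(505,122,114)):print(proj(m,X))
for nm,lo,hi in(("yellow",(22,130,60),(34,255,255)),("red",(0,150,50),(8,255,255))): print(nm,blobs(im,lo,hi,60))
E
```

```text
t: 3.8
position: [501.2, -245.5, 313.0]
eef_rot: [-0.0, 0.704, 0.711, 0.0]
contact_force: [0.1, -0.4, -0.0]
grip_width: 43.1
gripper_force: 60.9
t: 4.0
position: [502.2, -251.3, 312.4]
eef_rot: [0.001, 0.706, 0.708, -0.0]
contact_force: [-0.1, -0.2, -1.0]
grip_width: 42.8
gripper_force: 60.9
[ 502.2 -251.3  312.4] [ 0.012  0.014  0.013 -0.009 -0.    -0.003 -0.001] 42.82679315887852
[260.82464804  -4.15338037]
[  277.31373824 -1167.91210163]
yellow []
red []
```

View pics/w3.png

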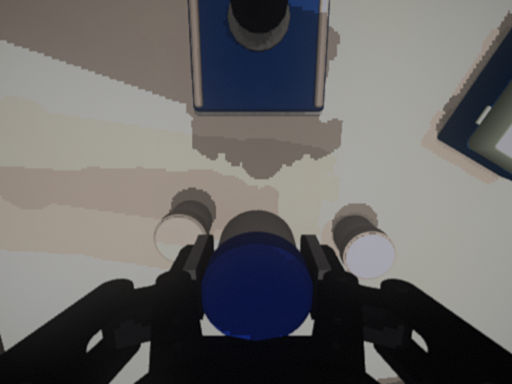

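Jar is held upright, cap circle centred about (258,288); the pedestal is at the top edge near (260,10), so I move closer to see it fully.

```bash
python3 -m inch '[[[25,0,0,0,0,0],[45,0,0,0,0,0],[45,0,0,0,0,0],[45,0,0,0,0,0]]]'
python3 - <<'E'
from h import *
m=arm.camera_model("wrist");s=arm.read_state();im=arm.camera("wrist");cv2.imwrite("pics/w4.png",im[:,:,::-1])
print(s["position"].round(1),s["qvel"].round(3),s["eef_rot"].round(4))
hsv=cv2.cvtColor(im,cv2.COLOR_RGB2HSV)
k=cv2.inRange(hsv,(105,120,30),(128,255,255)); k[:200]=0
c=max(cv2.findContours(k,0,1)[0],key=cv2.contourArea);e=cv2.fitEllipse(c);print("jar",e)
P=plane(m,*e[0],s["position"][2]-155-28.3+50);print(P.round(1),totool(P-s["position"]).round(1))
u,v=proj(m,(503,-123,85));print(u,v)
sub=im[max(0,int(v)-45):int(v)+60,int(u)-60:int(u)+60];print(im[int(v)-2:int(v)+3,int(u)].tolist())
k=cv2.inRange(hsv,(0,0,0),(180,255,30)); k[150:]=0;cv2.imwrite("pics/k.png",k)
for c in cv2.findContours(k,0,1)[0]:
  if cv2.contourArea(c)>400: 
    e=cv2.fitEllipse(c);Q=plane(m,*e[0],85);print("dark",e,Q.round(1),"move jar",totool(Q-P).round(1))
E
```

```text
t: 4.45
position: [501.9, -206.4, 311.7]
eef_rot: [0.0, 0.706, 0.708, -0.0]
contact_force: [-0.2, -0.7, -0.2]
grip_width: 42.9
gripper_force: 60.9
[ 501.9 -206.4  311.7] [ 0.012  0.003  0.015 -0.005  0.003 -0.002  0.   ] [ 2.000e-04  7.058e-01  7.084e-01 -2.000e-04]
jar ((256.8255310058594, 289.26019287109375), (103.64453125, 112.78524780273438), 82.69404602050781)
[ 500.8 -204.   178.4] [  2.5  -1.1 133.3]
261.0623090654435 81.42239409957207
[[15, 17, 20], [17, 17, 21], [14, 16, 18], [17, 17, 20], [14, 15, 19]]
dark ((259.06500244140625, 84.1946029663086), (51.61414337158203, 54.992034912109375), 2.672600030899048) [ 501.8 -124.6   85. ] move jar [79.5  1.2 93.3]
```

View pics/w4.png

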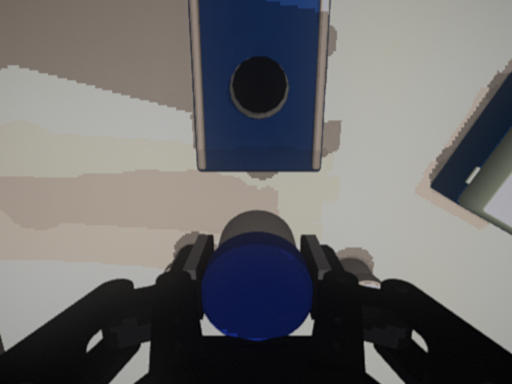

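Pedestal's dark top is at (259,84), 33 mm disc on the deck; jar cap at (257,289). I go over it and come down.

```bash
python3 -m inch '[[[25,0.4,0,0,0,0],[60,1,0,0,0,0],[80,1.2,0,0,0,0],[80.5,1.2,10,0,0,0],[80.5,1.2,28,0,0,0],[80.5,1.2,38,0,0,0],[80.5,1.2,40,0,0,0],[80.5,1.2,40,0,0,0]]]';python3 -m inch '[[[0,0,0.5,0,0,0],[0,0,1,0,0,0],[0,0,1,0,0,0]]]';python3 -m inch '[[[0,0,1,0,0,0],[0,0,1,0,0,0],[0,0,1,0,0,0]]]'
python3 - <<'E'
from h import *
S,D=arm.camera_model("scene"),arm.camera_model("side")
im=arm.camera("scene");i2=arm.camera("side")
s=arm.read_state();print(s["position"].round(1),s["contact_force"].round(1))
t=[cv2.resize(cv2.cvtColor(i[int(v)-35:int(v)+40,int(u)-40:int(u)+40],cv2.COLOR_RGB2BGR),None,fx=4.9,fy=4.9,interpolation=cv2.INTER_CUBIC) for i,(u,v) in((im,proj(S,(502,-124,110))),(i2,proj(D,(502,-124,110))))]
cv2.imwrite("pics/c2.png",np.hstack(t))
E
```

```text
t: 5.3
position: [502.5, -125.5, 271.3]
eef_rot: [-0.0, 0.706, 0.708, -0.0]
contact_force: [0.2, 0.1, -0.4]
grip_width: 43.1
gripper_force: 60.9
t: 5.6
position: [502.7, -124.6, 271.1]
eef_rot: [0.0, 0.705, 0.709, 0.0]
contact_force: [0.3, -0.6, -0.1]
grip_width: 43.3
gripper_force: 60.9
t: 5.9
position: [502.5, -124.5, 269.7]
eef_rot: [0.0, 0.705, 0.709, -0.0]
contact_force: [-0.0, 0.1, -1.3]
grip_width: 42.8
gripper_force: 60.9
[ 502.5 -124.5  269.7] [-0.6  1.  -1.1]
```

View pics/c2.png

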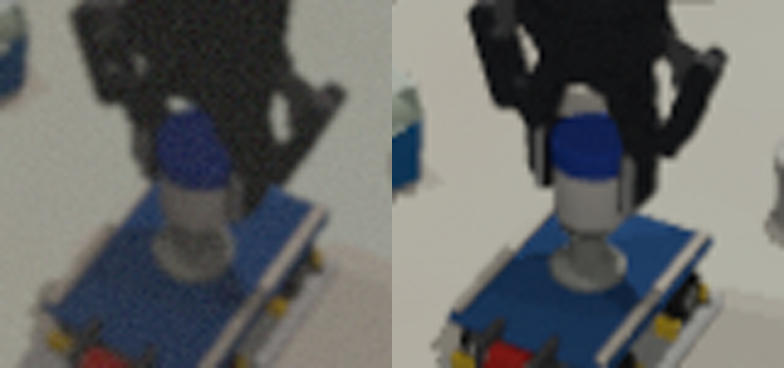

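The jar sits centred over the pedestal stem in both views (jar axis ~197 vs flange ~194; 587 vs 589). Continue down to contact.

```bash
python3 -m inch '[[[0,0,1,0,0,0],[0,0,1,0,0,0],[0,0,1,0,0,0]]]';python3 -m inch '[[[0,0,1,0,0,0],[0,0,1,0,0,0],[0,0,1,0,0,0]]]'
```

```text
t: 6.3
position: [502.5, -124.5, 268.7]
eef_rot: [-0.0, 0.705, 0.709, -0.0]
contact_force: [-0.5, -0.3, -1.0]
grip_width: 42.9
gripper_force: 60.9
t: 6.6
position: [502.6, -124.5, 268.2]
eef_rot: [0.0, 0.705, 0.709, -0.0]
contact_force: [-3.0, 1.1, 5.6]
grip_width: 43.3
gripper_force: 61.3
```

```bash
python3 -m inch '[[[0,0,0,0,0,0],[0,0,0,0,0,0],[0,0,0,0,0,0],[0,0,0,0,0,0],[0,0,-2,0,0,0],[0,0,-15,0,0,0],[0,0,-40,0,0,0],[0,0,-75,0,0,0]]]' 80
python3 -m inch '[[[0,0,-30,0,0,0],[10,0,-50,0,0,0],[50,0,-50,0,0,0],[95,0,-50,0,0,0],[140,0,-50,0,0,0],[165,0,-50,0,0,0],[165,0,-50,0,0,0],[165,0,-50,0,0,0]]]'
python3 - <<'E'
from h import *
S,D=arm.camera_model("scene"),arm.camera_model("side")
im=arm.camera("scene");i2=arm.camera("side")
t=[cv2.resize(cv2.cvtColor(i[int(v)-35:int(v)+40,int(u)-40:int(u)+40],cv2.COLOR_RGB2BGR),None,fx=4.9,fy=4.9,interpolation=cv2.INTER_CUBIC) for i,(u,v) in((im,proj(S,(502,-124,110))),(i2,proj(D,(502,-124,110))))]
m=arm.camera_model("wrist");s=arm.read_state();w=arm.camera("wrist");cv2.imwrite("pics/w5raw.png",w[:,:,::-1])
print(s["position"].round(1),s["qvel"].round(3),s["eef_rot"].round(4),proj(m,(505,121,114)))
for nm,lo,hi in(("yellow",(22,130,40),(34,255,255)),("red",(0,150,40),(8,255,255))): print(nm,blobs(w,lo,hi,60))
a=np.hstack(t);b=cv2.resize(w[:,:,::-1],None,fx=.57,fy=.57);o=np.zeros((600,800,3),np.uint8);o[:a.shape[0],:a.shape[1]]=a;o[370:370+b.shape[0],:b.shape[1]]=b
cv2.imwrite("pics/c3.png",o)
E
```

```text
t: 7.4
position: [501.9, -124.4, 343.2]
eef_rot: [-0.001, 0.705, 0.709, -0.001]
contact_force: [0.2, -0.4, -0.1]
grip_width: 80.0
gripper_force: 0.0
t: 8.2
position: [501.6, 40.8, 393.5]
eef_rot: [0.0, 0.705, 0.709, 0.0]
contact_force: [-0.1, -0.9, 0.2]
grip_width: 80.1
gripper_force: 0.0
[501.8  39.3 393.1] [ 0.008  0.006  0.005  0.003  0.001 -0.004 -0.002] [ 3.000e-04  7.060e-01  7.082e-01 -1.000e-04] [262.89308824  89.08883226]
yellow []
red [([234, 67, 48, 4, 147], [257.7, 68.9]), ([235, 115, 46, 137, 2270], [257.3, 179.5])]
```

View pics/c3.png

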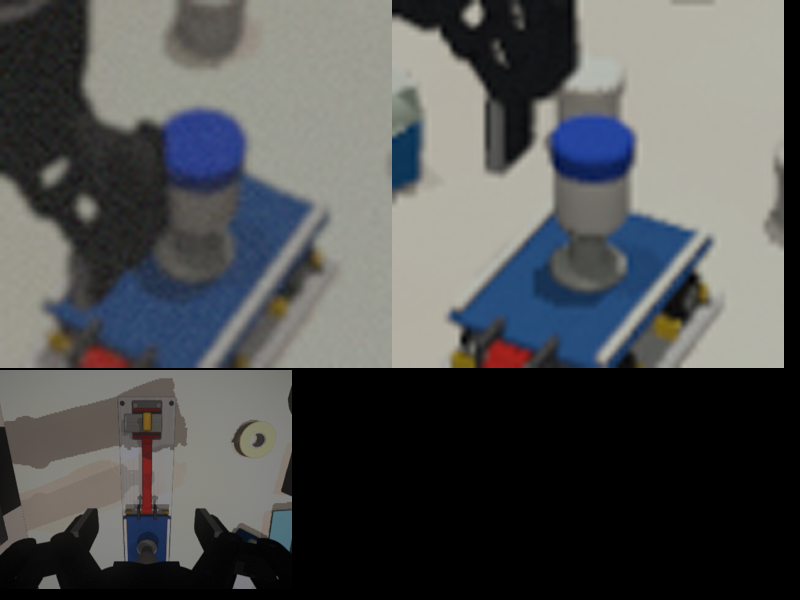

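Jar stands upright on the pedestal; wrist view shows the tab at about (258,89), tongue straight, tape roll untouched. Now I measure both.

```bash
python3 - <<'E'
from h import *
for n in("scene","side"):
    im=arm.camera(n);m=arm.camera_model(n)
    for st,c in blobs(im,(110,120,60),(125,255,255),60):
        if 240<c[0]<320 and 150<c[1]<230: print(n,st,c,[plane(m,*c,z)[:2].round(1).tolist() for z in(129,132)])
m=arm.camera_model("wrist");s=arm.read_state();w=arm.camera("wrist")
print(s["position"].round(1))
for st,c in blobs(w,(14,110,40),(40,255,255),60): print(st,c,plane(m,*c,114).round(1))
h=cv2.cvtColor(w,cv2.COLOR_RGB2HSV);print(h[66:112:4,258].tolist())
r=cv2.inRange(h,(0,150,40),(8,255,255))
for v in(135,230):
  x=np.where(r[v])[0];print(v,x.min(),x.max(),plane(m,x.mean(),v,54).round(1))
E
```

```text
scene [280, 183, 17, 15, 199] [287.8, 189.8] [[502.7, -125.9], [501.5, -123.6]]
side [269, 172, 16, 13, 181] [276.4, 177.9] [[502.5, -123.4], [500.4, -119.5]]
[501.8  39.2 392.8]
[250, 74, 16, 33, 504] [257.6, 90.0] [500.9 120.4 114. ]
[220, 245, 10, 7, 65] [224.7, 248.1] [472.3 -11.7 114. ]
[285, 245, 11, 7, 63] [290.2, 248.3] [530.  -11.7 114. ]
[[178, 60, 55], [1, 181, 79], [18, 136, 62], [20, 184, 122], [20, 188, 121], [20, 188, 122], [20, 189, 120], [20, 187, 120], [20, 189, 119], [20, 185, 120], [19, 164, 70], [0, 70, 40]]
135 250 265 [501.   81.4  54. ]
230 250 265 [501.3 -19.3  54. ]
```

```bash
python3 -m inch '[[[30,-0.5,0,0,0,0],[65,-0.8,10,0,0,0],[81,-0.8,45,0,0,0],[81,-0.8,85,0,0,0],[81,-0.8,115,0,0,0],[81,-0.8,134,0,0,0],[81,-0.8,139,0,0,0],[81,-0.8,139,0,0,0]]]' 45
python3 - <<'E'
from h import *
m=arm.camera_model("wrist");s=arm.read_state();w=arm.camera("wrist")
print(s["position"].round(1),s["contact_force"].round(1))
c=cv2.cvtColor(w,cv2.COLOR_RGB2BGR);cv2.imwrite("pics/w6.png",c)
for st,c in blobs(w,(14,110,40),(40,255,255),60): print(st,c,plane(m,*c,114).round(1))
E
```

```text
t: 9.3
position: [500.6, 121.1, 253.4]
eef_rot: [-0.0, 0.706, 0.709, -0.001]
contact_force: [0.7, -0.6, -0.3]
grip_width: 45.2
gripper_force: 0.0
[500.6 121.1 253.4] [ 0.7 -0.6 -0.3]
[247, 225, 30, 86, 2289] [261.1, 268.4] [500.9 129.  114. ]
```

View pics/w6.png

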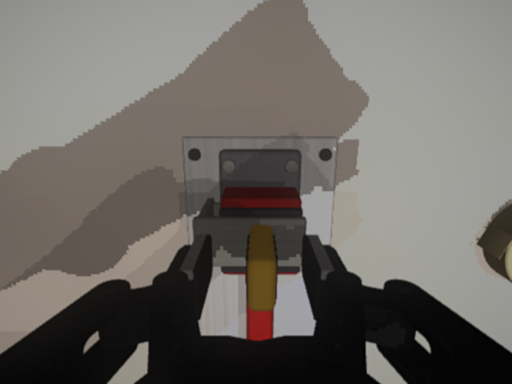

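The tab at (261,268) lies midway between the pads. Close on it.

```bash
python3 -m inch '[[[0,0,0,0,0,0],[0,0,0,0,0,0],[0,0,0,0,0,0],[0,0,0,0,0,0],[0,0,0,0,0,0],[0,0,0,0,0,0]]]' 0
python3 -m inch '[[[0,-2,0,0,0,0],[0,-5,0,0,0,0],[0,-8,0,0,0,0],[0,-11,0,0,0,0],[0,-13,0,0,0,0],[0,-14,0,0,0,0],[0,-14,0,0,0,0],[0,-14,0,0,0,0]]]'
```

```text
t: 9.95
position: [501.7, 121.5, 254.9]
eef_rot: [0.001, 0.706, 0.709, 0.001]
contact_force: [3.5, -1.4, 5.7]
grip_width: 11.3
gripper_force: 59.8
t: 10.75
position: [488.2, 121.4, 254.9]
eef_rot: [0.001, 0.706, 0.709, 0.002]
contact_force: [5.9, -1.3, 4.1]
grip_width: 10.8
gripper_force: 59.7
```

```bash
python3 -m inch '[[[0,-0.8,0,0,0,0],[-1.1,-0.8,-3.2,0,0,0],[-2.3,-0.8,-6.4,0,0,0],[-4.7,-0.8,-12.6,0,0,0],[-4.7,-0.8,-12.6,0,0,0]]]'
```

```text
t: 11.25
position: [487.0, 116.9, 267.0]
eef_rot: [0.001, 0.706, 0.709, 0.002]
contact_force: [6.6, 1.5, -4.2]
grip_width: 11.1
gripper_force: 58.3
```

Lifting freely (only about 4 N down). Continue along the arc.

```bash
python3 -m inch '[[[-2.7,0,-6.1,0,0,0],[-5.7,0,-12.2,0,0,0],[-9,0,-18.1,0,0,0],[-12.4,0,-23.9,0,0,0],[-15.7,0,-29,0,0,0],[-17.9,0,-32.3,0,0,0],[-22,0,-37.8,0,0,0],[-22,0,-37.8,0,0,0]]]'
python3 -m inch '[[[0,0,0,0,0,0],[0,0,0,0,0,0],[0,0,0,0,0,0],[0,0,0,0,0,0],[0,0,0,0,0,0],[0,0,0,0,0,0]]]'
python3 - <<'E'
from h import *
S,D=arm.camera_model("scene"),arm.camera_model("side")
t=[]
for n,m in(("scene",S),("side",D)):
    i=arm.camera(n);u,v=proj(m,(502,0,90))
    t.append(cv2.resize(cv2.cvtColor(i[int(v)-75:int(v)+75,int(u)-66:int(u)+67],cv2.COLOR_RGB2BGR),None,fx=3,fy=3.,interpolation=cv2.INTER_CUBIC))
    print(n,[c for st,c in blobs(i,(110,120,60),(125,255,255),60) if 240<c[0]<320 and 150<c[1]<230])
cv2.imwrite("pics/end.png",np.hstack(t)[:,:800]);print(arm.read_state()["qvel"].round(3))
E
```

```text
t: 12.05
position: [486.9, 94.8, 304.7]
eef_rot: [0.001, 0.706, 0.708, 0.002]
contact_force: [6.7, 1.9, -5.5]
grip_width: 11.2
gripper_force: 58.3
t: 12.65
position: [486.8, 95.1, 304.2]
eef_rot: [0.0, 0.706, 0.709, 0.002]
contact_force: [7.6, 1.4, -4.0]
grip_width: 11.1
gripper_force: 58.4
scene [[287.6, 189.9]]
side [[276.4, 177.9]]
[ 0.001 -0.001 -0.001 -0.     0.001 -0.001 -0.001]
```

View pics/end.png

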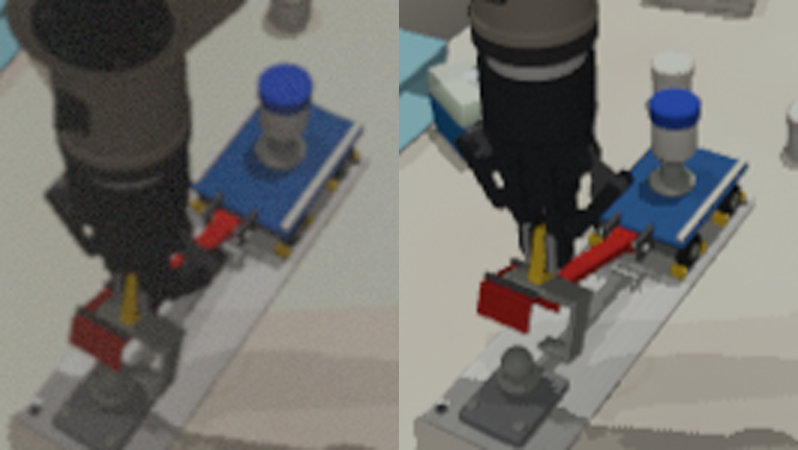

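The head is clear of the ball (ball visible at (518,365) in the right half), the jar is still on its pedestal, and the arm is steady.

```bash
python3 -c "
from plant import arm
print(arm.finish_job())"
```

```text
the job is handed in; nothing more can be done
None
```

The blue-capped jar is standing on the pedestal, centred to about 1–2 mm by camera. The latch was pulled aside before the lift, and I handed the job in with the gripper holding the tongue steady, about 5 cm up at the ball end, after about 13 s; no verdict came back.

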